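Fit the copper smokestacks to the deck

ROBOT

A 6-joint arm with a two-finger parallel gripper is mounted at the origin on the work surface. World frame = base frame: x ahead of the robot, y to its left, z up, the work surface at z = 0. Lengths are in m, angles in rad, forces in N, time in s.
With the tool pointing down it reaches from about 0.425 to 0.95 m from the base axis. Payload 3.5 kg.
Tool frame: the origin (TCP) lies at the very end of the fingers, on their centre line; the grasp point (between the pads) lies 19 mm behind it; z points along the fingers, y is the line along which they close (so a half turn about z gives the same grasp; the last joint's range is limited). The gripper opens to 85 mm and grips with 20 to 120 N. Pads are 22 mm wide; open, the fingers measure 114 mm over their backs; the gripper's body (76 mm by 85 mm) begins 54 mm behind the grasp point. The pads swing forward as they close: fully open they stand 13 mm farther back than shut.
Start: joints at [-1.315, 0.286, 1.577, -0, 1.279, -0.15], TCP at [0.266, -0.62, 0.231] pointing down, gripper open.
Joint ranges: [-2.77, 2.77], [-0.9, 2.22], [0.21, 2.48], [-1.53, 4.67], [0.24, 2.81], [-2.84, 2.84]. Speed limits (rad/s): [2.79, 2.79, 3.14, 3.14, 3.14, 3.14].

INTERFACE

Orientations are given as a unit quaternion [x, y, z, w].
In Python, from workcell import * gives the robot as it stands.
- The arm moves only by the tool pendant, called after "Call:" by a JSON object that holds its "fn" and its "kwargs". Schema: {"type":"object","properties":{"rows":{"type":"array","items":{"type":"array","items":{"type":"number"},"minItems":5,"maxItems":5},"minItems":1,"maxItems":5},"force":{"type":"number"},"only":{"type":"string"},"quiet":{"type":"boolean"},"lines":{"type":"string"}},"required":["rows"],"additionalProperties":false}. rows is a list of rows, 1 to 5 of them, each of 5 numbers: dx, dy, dz in m, then a turn about the tool's z in rad, then the opening from 0.0 (shut) to 1.0 (fully open); each row is the pose to reach, as a shift and turn from the pose commanded when the call began, along the tool's axes at that moment; what a row does not reach only later rows make up. A row lasts 1/8 s, in which the tool goes at most 0.0625 m and 0.188 rad, less where a joint would pass 70% of its speed; a pose out of reach is approached as far as the arm can. The fingers move at their own pace and stop on an object; force is the grip in N (left out, the last holds). Time passes only in rows, so rows that do not move let the fingers close. The tool returns the time, the measured TCP pose, the force, the opening and the grip force at its end. only (a regular expression) keeps the lines of the reply that match it, lines (a string "A,B") keeps lines A to B, and quiet returns only ok. Input that does not fit is refused with a message, and nothing moves.
- read_state(): the state, without advancing time (a new reading comes with each control period).
- grab_frame(name): name is "scene" or "top" or "wrist"; returns (picture, depth): 400x640x3 uint8, blue, green, red; 400x640 float32, m along the optical axis (not along the pixel's ray), 0 where there is no reading.
- calibration(name): a dict with "fx", "fy", "cx", "cy" (pixels), "position" and "orientation" of the camera in the world. Camera axes: x right, y up, looking along -z (the intrinsics and any distortion apply to the point x, -y, -z); pixel columns grow to the right and rows downward; lengths in m; the calibration is good to about 2 mm. A picture is of the moment at which its call begins: read the wrist's pose just before it. calibration takes no time and is no camera call; for the wrist camera it gives the pose at the moment of the call.
- sign_off(): hands the job in; it is judged then, once.
The state is a dict: "time_s": time; "joint_positions": joint angles; "qd": joint speeds; "joint_torque": joint torques, N m; "tcp_pos": TCP position; "eef_rot": TCP orientation; "ft_force": force on the tool from outside, world axes, zero at the start; "moment": the same for the moment, N m; "gripper_width": opening from 0.0 (shut) to 1.0 (fully open); "grip_force": force on a finger pad.
Only numpy, scipy, OpenCV 4.12 (cv2) and the standard library are available. Lean on these libraries where they do the work, as an engineer would, in place of code of your own. Each camera call takes 0.05 s, during which the arm holds its last target. There are 200 camera calls.

TASK

Stand the three copper smokestacks on the clamped deck panel, each upright and centred on its own pad: the largest on the red pad, the middle one on the white pad and the smallest on the blue pad. Do not tip them over on the way, and leave the black smokestack, the lighthouse, the granite weight and the rasp where they are.

Things in the scene. Friction and masses are not known exactly. Their poses are not given: they have to be found in the camera images.
- stack_large: the large copper smokestack: an upright bright copper cylinder with a black disc on top, 110 mm tall; foot flange 52 mm across and 6 mm high, above it a plain tube 46 mm across up to the top; loose, about 220 g, stands on the bench; origin at the centre of its underside, z up
- stack_medium: the medium copper smokestack: an upright bright copper cylinder with a black disc on top, 85 mm tall; foot flange 44 mm across and 6 mm high, above it a plain tube 38 mm across up to the top; loose, about 150 g, stands on the bench; origin at the centre of its underside, z up
- stack_small: the small copper smokestack: an upright bright copper cylinder with a black disc on top, 60 mm tall; foot flange 36 mm across and 6 mm high, above it a plain tube 30 mm across up to the top; loose, about 90 g, stands on the bench; origin at the centre of its underside, z up
- pad_red: red round pad 72 mm across, 4 mm thick, fixed on a planked deck panel (pad top 26 mm above the bench); origin: centre of its underside; x along the panel's length. The three pads form a row along x, 88 mm apart and up to 15 mm off the midline. Panel: 360 x 130 x 22 mm, fixed; a rusted clamp up to 65 mm high at its +x end begins 60 mm past the end pad's centre
- pad_white: white round pad 64 mm across, 4 mm thick, fixed on a planked deck panel (pad top 26 mm above the bench); origin: centre of its underside; x along the panel's length. The three pads form a row along x, 88 mm apart and up to 15 mm off the midline. Panel: 360 x 130 x 22 mm, fixed; a rusted clamp up to 65 mm high at its +x end begins 60 mm past the end pad's centre
- pad_blue: blue round pad 56 mm across, 4 mm thick, fixed on a planked deck panel (pad top 26 mm above the bench); origin: centre of its underside; x along the panel's length. The three pads form a row along x, 88 mm apart and up to 15 mm off the midline. Panel: 360 x 130 x 22 mm, fixed; a rusted clamp up to 65 mm high at its +x end begins 60 mm past the end pad's centre
- stack_black: a black-painted smokestack of the medium shape (44 mm foot, 38 mm tube, 85 mm tall), loose, not copper: to be left alone; origin at the centre of its underside
- lighthouse: white painted lighthouse model, 138 mm tall, 60 mm across its foot, loose, to be left alone; origin at the centre of its underside
- granite: smooth grey granite weight, a squat round block 64 mm across and 46 mm tall, loose, to be left alone; origin at the centre of its underside
- rasp: steel rasp with a wooden handle lying flat along its x axis, 280 mm long (130 mm to the handle's end at -x, 150 mm to the tip at +x of the origin), 24 mm wide and high, loose, to be left alone; origin on the bench under it

How it is judged:
By the outcome, as a careful person would: the job done as asked, in the order asked, and still so for the second after the job is handed in, with the robot touching nothing.
It also fails if it takes over 88 s, if anything falls off the work surface, if the arm or the gripper's body presses on something with over 40 N, if the wrist force passes 120 N, or if a joint passes its speed limit or range.

## Working session

There is one attempt and no reset: what is moved stays moved. The work goes in short steps, Python scripts to look and compute and a tool call to move; the robot and the scene stay as the last step left them, time stands still between calls to the robot, and variables do not carry over. Pictures are saved under pics/ and viewed, at most 14 in all, crops included, and the job is handed in when it is done.

```bash
mkdir -p pics; ls
```

Create h.py:
```python
from workcell import *
import numpy as np, cv2
from scipy.spatial.transform import Rotation as R
def ray(c,u,v):
    d=R.from_quat(c["orientation"]).as_matrix()@np.array([(u-c["cx"])/c["fx"],-(v-c["cy"])/c["fy"],-1.])
    return np.array(c["position"]),d
def onz(c,u,v,z):
    p,d=ray(c,u,v); return p+d*(z-p[2])/d[2]
```

Run:
```python
from h import *
s=read_state();print(s)
for n in("scene","top","wrist"):
    c=calibration(n);print(n,c)
    im,d=grab_frame(n);cv2.imwrite(f"pics/{n}0.png",im);np.save(f"{n}0.npy",d)
```

```text
pics
{'time_s': 0.0, 'joint_positions': array([-1.31503479e+00,  2.87209541e-01,  1.57816049e+00, -1.25625020e-06,
        1.27857401e+00, -1.50002538e-01]), 'qd': array([-0.00148662, -0.00041274,  0.0006767 , -0.00072376, -0.00025507,
       -0.00164178]), 'joint_torque': array([ 8.90534757e-04, -4.05981266e+01, -2.92626268e+01, -5.84096688e-05,
        5.84123700e-03,  9.07736990e-06]), 'tcp_pos': array([ 0.2662972 , -0.6195498 ,  0.22992685]), 'eef_rot': array([ 9.79489222e-01,  2.01493130e-01, -6.27414959e-05, -1.17401718e-03]), 'ft_force': array([-0.18695154,  0.60604597,  0.55487264]), 'moment': array([ 0.05476356,  0.01373274, -0.01638862]), 'grip_force': 0.0, 'gripper_width': 0.9999459373642462}
scene {'fx': 387.0228916280821, 'fy': 387.0228916280821, 'cx': 324.01756538921137, 'cy': 196.33224218937337, 'position': array([ 1.24871527, -0.2764891 ,  0.71023645]), 'orientation': array([0.32239062, 0.25259105, 0.5794536 , 0.70462442])}
top {'fx': 490.84281036629534, 'fy': 490.84281036629534, 'cx': 316.86985856524507, 'cy': 196.40287648060365, 'position': array([ 0.4263218 , -0.10739645,  1.19694711]), 'orientation': array([ 0.03634082, -0.03811859, -0.69600412,  0.71610375])}
wrist {'fx': 352.1598608722209, 'fy': 352.1598608722209, 'cx': 320.8492544842651, 'cy': 200.6188903906591, 'position': array([ 0.32989167, -0.59463486,  0.37354833]), 'orientation': array([-0.11307938,  0.07563298, -0.54484521,  0.82742758])}
```

View pics/top0.png

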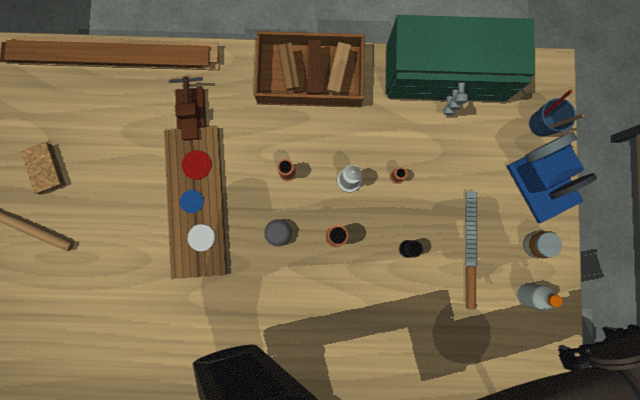

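View pics/scene0.png

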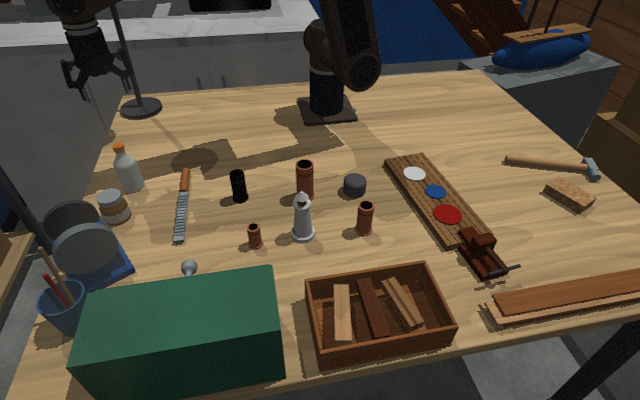

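The top view shows the pads at red (197,165), blue (192,201) and white (201,238). The copper stacks are at medium (287,169), small (400,174) and large (338,236); the black one is at (411,248), the granite at (278,232) and the lighthouse at (349,178). The scene view agrees.

Run:
```python
from h import *
c=calibration("top");im=cv2.imread("pics/top0.png");d=np.load("top0.npy")
hsv=cv2.cvtColor(im,cv2.COLOR_BGR2HSV);H,S,V=[hsv[...,i].astype(int) for i in range(3)]
M={"red":((H<8)|(H>172))&(S>180)&(V>70),"blue":(H>100)&(H<125)&(S>120),"white":(S<50)&(V>150)}
ex={"red":(197,165,72),"blue":(192,201,56),"white":(201,238,64)}
for k,(u,v,D) in ex.items():
    m=np.zeros(H.shape,np.uint8);sl=np.s_[v-22:v+23,u-22:u+23];m[sl]=M[k][sl]
    n,l,st,ce=cv2.connectedComponentsWithStats(m);i=1+np.argmax(st[1:,4])
    p=onz(c,*ce[i],.026);sc=np.sqrt(st[i,4]*4/np.pi)*(c["position"][2]-.026)/c["fx"]
    print(k,ce[i],p.round(4),"dia",sc.round(4))
# cloud
vv,uu=np.mgrid[:400,:640]
Rm=R.from_quat(c["orientation"]).as_matrix()
P=np.stack([(uu-c["cx"])/c["fx"]*d,-(vv-c["cy"])/c["fy"]*d,-d],-1)@Rm.T+c["position"]
for k,(u,v,h) in {"large":(338,236,.11),"medium":(287,169,.085),"small":(400,174,.06),"black":(411,248,.085),"granite":(278,232,.046),"light":(349,178,.138)}.items():
    sl=np.s_[v-18:v+19,u-18:u+19];p=P[sl].reshape(-1,3);t=p[p[:,2]>h-.012]
    mk=(P[...,2]>h-.012).astype(np.uint8);m2=np.zeros_like(mk);m2[sl]=mk[sl]
    (cu,cv_),r=cv2.minEnclosingCircle(np.argwhere(m2)[:,::-1].astype(np.float32))
    yx=np.argwhere(m2).mean(0)
    print(k,len(t),"med z",np.median(t[:,2]).round(4),"max",p[:,2].max().round(4),"mean",t.mean(0).round(4),"ray",onz(c,yx[1],yx[0],h).round(4),onz(c,cu,cv_,h).round(4),"r",(r*(1.197-h)/c["fx"]).__round__(4))
# panel direction
g=(V<110)&(abs(P[...,2]-.022)<.006)
m=(abs(P[...,2]-.022)<.008);mm=np.zeros_like(m);mm[120:285,155:240]=m[120:285,155:240]
q=np.argwhere(mm)[:,::-1].astype(np.float32);rr=cv2.minAreaRect(q);b=cv2.boxPoints(rr)
print("panel",[onz(c,*x,.022)[:2].round(3).tolist() for x in b])
for u,v in((471,192),(471,308)):print("rasp",onz(c,u,v,.024).round(3))
w=calibration("wrist");s=read_state();T=R.from_quat(s["eef_rot"])
print("cam in tool",T.inv().apply(w["position"]-s["tcp_pos"]).round(3));print(T.as_matrix().round(3))
```

```text
red [195.9084195 164.3338257] [0.6196 0.1854 0.026 ] dia 0.07
blue [191.23614458 201.08433735] [0.5303 0.1917 0.026 ] dia 0.0548
white [200.56834532 237.3705036 ] [0.4444 0.1648 0.026 ] dia 0.0635
large 351 med z 0.1114 max 1.1969 mean [ 0.4563 -0.1547  0.1268] ray [ 0.4564 -0.1557  0.11  ] [ 0.4417 -0.1631  0.11  ] r 0.04
medium 235 med z 0.0865 max 1.1969 mean [ 0.6021 -0.0355  0.1284] ray [ 0.6095 -0.0332  0.085 ] [ 0.6103 -0.0402  0.085 ] r 0.0416
small 151 med z 0.0614 max 1.1969 mean [ 0.6019 -0.2954  0.0909] ray [ 0.6071 -0.3002  0.06  ] [ 0.6044 -0.2829  0.06  ] r 0.0396
black 248 med z 0.0865 max 1.1969 mean [ 0.4319 -0.3246  0.1084] ray [ 0.432  -0.3293  0.085 ] [ 0.4309 -0.3263  0.085 ] r 0.0465
granite 584 med z 0.046 max 1.1969 mean [ 0.4601 -0.0197  0.0731] ray [ 0.4609 -0.0173  0.046 ] [ 0.4567 -0.0171  0.046 ] r 0.044
light 121 med z 0.1308 max 1.1969 mean [ 0.5889 -0.1818  0.1671] ray [ 0.5928 -0.1841  0.138 ] [ 0.5808 -0.1828  0.138 ] r 0.0451
panel [[0.726, 0.273], [0.736, 0.138], [0.355, 0.102], [0.346, 0.233]]
rasp [ 0.572 -0.479  0.024]
rasp [ 0.297 -0.478  0.024]
cam in tool [ 0.068  0.002 -0.143]
[[ 0.919  0.395 -0.   ]
 [ 0.395 -0.919  0.002]
 [ 0.    -0.002 -1.   ]]
```

Add to h.py:
```python
def cloud(n,d):
    c=calibration(n);vv,uu=np.mgrid[:400,:640]
    P=np.stack([(uu-c["cx"])/c["fx"]*d,-(vv-c["cy"])/c["fy"]*d,-d],-1)@R.from_quat(c["orientation"]).as_matrix().T+c["position"]
    P[d<=0]=np.nan; return P
```

Run:
```python
from h import *
c=calibration("top");P=cloud("top",np.load("top0.npy"))
for k,(u,v,h) in {"large":(338,236,.11),"medium":(287,169,.085),"small":(400,174,.06),"black":(411,248,.085),"granite":(278,232,.046),"light":(349,178,.138)}.items():
    sl=np.s_[v-18:v+19,u-18:u+19];m2=np.zeros((400,640),np.uint8);m2[sl]=abs(P[sl][...,2]-h)<.010
    m2=cv2.morphologyEx(m2,cv2.MORPH_OPEN,np.ones((3,3)))
    q=np.argwhere(m2)[:,::-1].astype(np.float32)
    (cu,cv_),r=cv2.minEnclosingCircle(q);me=q.mean(0);lo,hi=q.min(0),q.max(0)
    s=(1.197-h)/c["fx"]
    print(k,len(q),"mean",onz(c,*me,h)[:2].round(4),"circ",onz(c,cu,cv_,h)[:2].round(4),"bbox",onz(c,*((lo+hi)/2),h)[:2].round(4),"dia",((hi-lo+1)*s).round(4),"areadia",round(np.sqrt(len(q)*4/np.pi)*s,4))
```

```text
large 345 mean [ 0.4567 -0.1555] circ [ 0.4567 -0.1555] bbox [ 0.4569 -0.1554] dia [0.0465 0.0465] areadia 0.0464
medium 215 mean [ 0.6093 -0.0323] circ [ 0.6097 -0.0328] bbox [ 0.6095 -0.0325] dia [0.0362 0.0385] areadia 0.0375
small 145 mean [ 0.607  -0.3007] circ [ 0.6072 -0.3005] bbox [ 0.6072 -0.3005] dia [0.0324 0.0301] areadia 0.0315
black 238 mean [ 0.4321 -0.3295] circ [ 0.4319 -0.3294] bbox [ 0.4321 -0.3296] dia [0.0408 0.0362] areadia 0.0394
granite 561 mean [ 0.4607 -0.0178] circ [ 0.4609 -0.0172] bbox [ 0.4617 -0.0177] dia [0.0633 0.0633] areadia 0.0627
light 78 mean [ 0.5936 -0.1848] circ [ 0.5929 -0.1837] bbox [ 0.593  -0.1847] dia [0.0216 0.0216] areadia 0.0215
```

Create d.py:
```python
import sys
from h import *
a=[float(x) for x in sys.argv[1:]]
s=read_state();T=R.from_quat(s["eef_rot"]);x=T.as_matrix()[:,0];yaw=np.arctan2(x[1],x[0])
print("t",round(s["time_s"],2),"tcp",s["tcp_pos"].round(4),"yaw",yaw.round(3),"tilt",(T.as_matrix()[:2,2]).round(4),"open",round(s["gripper_width"],3),"grip",round(s["grip_force"],1),"F",s["ft_force"].round(1))
if a: print("tool delta",T.inv().apply(np.array(a[:3])-s["tcp_pos"]).round(4),"turn",(yaw-a[3]).round(3))
```

```bash
python3 d.py .457 -.1555 .2 .1
```

```text
t 0.15 tcp [ 0.2664 -0.6197  0.2302] yaw 0.406 tilt [-0.0005  0.0018] open 1.0 grip 0.0 F [0.5 0.1 0.2]
tool delta [ 0.3584 -0.3512  0.031 ] turn 0.306
```

Call:
{"fn": "pendant", "kwargs": {"rows": [[0.03,-0.03,0.01,0.1,1],[0.07,-0.07,0.02,0.2,1],[0.11,-0.11,0.03,0.3,1],[0.15,-0.15,0.03,0.306,1],[0.19,-0.19,0.03,0.306,1]], "force": 50}}

```text
time_s: 0.78
tcp_pos: [0.3663, -0.3686, 0.2008]
eef_rot: [0.999, 0.05, -0.0, -0.0]
ft_force: [0.6, 0.6, 0.3]
gripper_width: 0.995
grip_force: 0.0
```

```bash
python3 d.py .457 -.1555 .2 .1
```

```text
t 0.78 tcp [ 0.3663 -0.3686  0.2008] yaw 0.099 tilt [-0.0002  0.0007] open 0.995 grip 0.0 F [0.6 0.6 0.3]
tool delta [ 0.1114 -0.2031  0.0009] turn -0.001
```

Call:
{"fn": "pendant", "kwargs": {"rows": [[0.03,-0.05,0,0,1],[0.06,-0.1,0,0,1],[0.09,-0.15,0,0,1],[0.111,-0.195,0,0,1],[0.111,-0.203,0,0,1]]}}

```text
time_s: 1.4
tcp_pos: [0.4566, -0.1549, 0.201]
eef_rot: [0.999, 0.052, -0.0, -0.0]
ft_force: [0.7, -0.1, -0.2]
gripper_width: 1.005
grip_force: 0.0
```

```bash
python3 d.py .457 -.1555 .055 .1
```

Run:
```python
from h import *
c=calibration("wrist");im,d=grab_frame("wrist");cv2.imwrite("pics/w1.png",im);np.save("w1.npy",d)
P=cloud("wrist",d);m=(abs(P[...,2]-.11)<.01)&(np.hypot(P[...,0]-.457,P[...,1]+.155)<.05)
p=P[m];print(len(p),np.nanmean(p,0),p.min(0),p.max(0))
```

```text
t 1.4 tcp [ 0.4566 -0.1549  0.201 ] yaw 0.104 tilt [-0.0004  0.0005] open 1.005 grip 0.0 F [ 0.7 -0.1 -0.2]
tool delta [0.0004 0.0007 0.146 ] turn 0.004
3465 [ 0.45798348 -0.15694044  0.11092676] [ 0.4334457  -0.17997824  0.1000619 ] [ 0.47961067 -0.13429414  0.11443493]
```

View pics/w1.png

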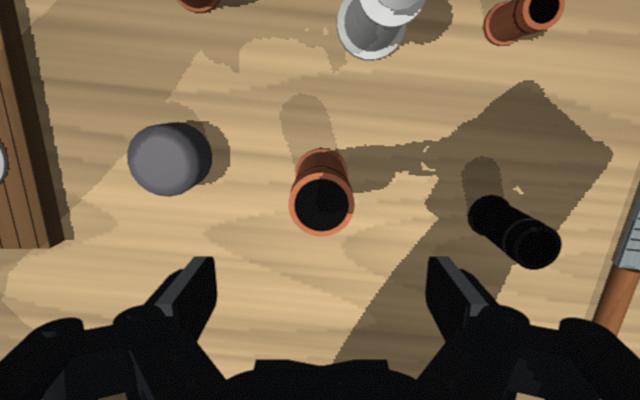

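The wrist view shows the large stack's top at (322,203), centred between the fingers at (205,290) and (435,290). Nothing stands below the fingers.

Call:
{"fn": "pendant", "kwargs": {"rows": [[0.0004,0.001,0.05,0.004,1],[0.0004,0.001,0.1,0.004,1],[0.0004,0.001,0.13,0.004,1],[0.0004,0.001,0.146,0.004,1],[0.0004,0.001,0.146,0.004,1]]}}

```text
time_s: 2.08
tcp_pos: [0.4561, -0.159, 0.0546]
eef_rot: [0.999, 0.047, -0.001, -0.001]
ft_force: [-0.3, 0.4, -0.7]
gripper_width: 1.001
grip_force: 0.0
```

Call:
{"fn": "pendant", "kwargs": {"rows": [[0,0,0,0,0.3],[0,0,0,0,0.3],[0,0,0,0,0.3],[0,0,0,0,0.3],[0,0,0,0,0.3]], "force": 50}}

```text
time_s: 2.7
tcp_pos: [0.4578, -0.1587, 0.0568]
eef_rot: [0.999, 0.048, 0.001, 0.0]
ft_force: [-0.6, 2.2, 6.1]
gripper_width: 0.531
grip_force: 49.1
```

```bash
python3 d.py
```

```text
t 2.7 tcp [ 0.4578 -0.1587  0.0568] yaw 0.096 tilt [ 0.0021 -0.0008] open 0.531 grip 49.1 F [-0.6  2.2  6.1]
```

Call:
{"fn": "pendant", "kwargs": {"rows": [[0,0,-0.01,0,0.3],[0,0,-0.03,0,0.3],[0,0,-0.06,0,0.3],[0,0,-0.09,0,0.3],[0,0,-0.12,0,0.3]]}}

```text
time_s: 3.32
tcp_pos: [0.4561, -0.1583, 0.1759]
eef_rot: [0.999, 0.048, -0.001, -0.0]
ft_force: [1.0, 0.0, -2.5]
gripper_width: 0.53
grip_force: 49.8
```

```bash
python3 d.py .6196 .1854 .18 .1
```

Run:
```python
from h import *
im,d=grab_frame("top");cv2.imwrite("pics/t1.png",im)
```

```text
t 3.33 tcp [ 0.4561 -0.1583  0.1759] yaw 0.096 tilt [-0.0011  0.0001] open 0.53 grip 49.8 F [ 1.   0.  -2.5]
tool delta [ 0.1957 -0.3264 -0.0043] turn -0.004
```

Call:
{"fn": "pendant", "kwargs": {"rows": [[0.015,-0.025,-0.004,0,0.3],[0.04,-0.065,-0.004,0,0.3],[0.065,-0.11,-0.004,0,0.3],[0.09,-0.155,-0.004,0,0.3],[0.12,-0.2,-0.004,0,0.3]]}}

```text
time_s: 4.0
tcp_pos: [0.5568, 0.0536, 0.1782]
eef_rot: [0.999, 0.048, -0.001, 0.0]
ft_force: [0.6, -1.7, -1.7]
gripper_width: 0.531
grip_force: 50.2
```

```bash
python3 d.py .6196 .1854 .18 .1
```

```text
t 4.0 tcp [0.5568 0.0536 0.1782] yaw 0.096 tilt [-0.0013 -0.0005] open 0.531 grip 50.2 F [ 0.6 -1.7 -1.7]
tool delta [ 0.0751 -0.1252 -0.002 ] turn -0.004
```

Call:
{"fn": "pendant", "kwargs": {"rows": [[0.025,-0.042,0,0,0.3],[0.045,-0.08,0,0,0.3],[0.06,-0.105,0,0,0.3],[0.07,-0.12,0,0,0.3],[0.07,-0.12,0,0,0.3]]}}

```text
time_s: 4.62
tcp_pos: [0.6151, 0.1785, 0.1784]
eef_rot: [0.999, 0.048, -0.001, 0.0]
ft_force: [-0.4, 0.3, -3.0]
gripper_width: 0.53
grip_force: 50.1
```

```bash
python3 d.py .6196 .1854 .18 .1
```

```text
t 4.62 tcp [0.6151 0.1785 0.1784] yaw 0.097 tilt [-0.0013 -0.0006] open 0.53 grip 50.1 F [-0.4  0.3 -3. ]
tool delta [ 0.0051 -0.0064 -0.0016] turn -0.003
```

Call:
{"fn": "pendant", "kwargs": {"rows": [[0.005,-0.006,0.04,-0.003,0.3],[0.005,-0.006,0.055,-0.003,0.3],[0.005,-0.006,0.055,-0.003,0.3]]}}

```text
time_s: 5.0
tcp_pos: [0.6181, 0.1835, 0.1223]
eef_rot: [0.999, 0.049, -0.002, 0.0]
ft_force: [0.4, 0.7, -3.4]
gripper_width: 0.529
grip_force: 50.1
```

```bash
python3 d.py .6196 .1854 .083 .1
```

Create w.py:
```python
import sys
from h import *
# top of held stack (height h above TCP) and pad from wrist cam
hh,name=float(sys.argv[1]),sys.argv[2]
s=read_state();c=calibration("wrist");im,d=grab_frame("wrist");cv2.imwrite(f"pics/{name}.png",im);np.save(f"{name}.npy",d)
P=cloud("wrist",d);zt=s["tcp_pos"][2]+hh
m=(abs(P[...,2]-zt)<.008)&(np.hypot(P[...,0]-s["tcp_pos"][0],P[...,1]-s["tcp_pos"][1])<.035)
p=P[m];print("top n",len(p),"z",np.median(p[:,2]).round(4),"mid",((p.min(0)+p.max(0))/2).round(4),"ext",(p.max(0)-p.min(0)).round(4),"rel tcp",((p.min(0)+p.max(0))/2-s["tcp_pos"])[:2].round(4))
```

```bash
python3 w.py .055 w2
```

```text
t 5.0 tcp [0.6181 0.1835 0.1223] yaw 0.098 tilt [-0.0046 -0.001 ] open 0.529 grip 50.1 F [ 0.4  0.7 -3.4]
tool delta [ 0.0018 -0.0018  0.0393] turn -0.002
top n 14053 z 0.179 mid [0.6273 0.1855 0.1773] ext [0.0307 0.0659 0.016 ] rel tcp [0.0092 0.002 ]
```

View pics/w2.png

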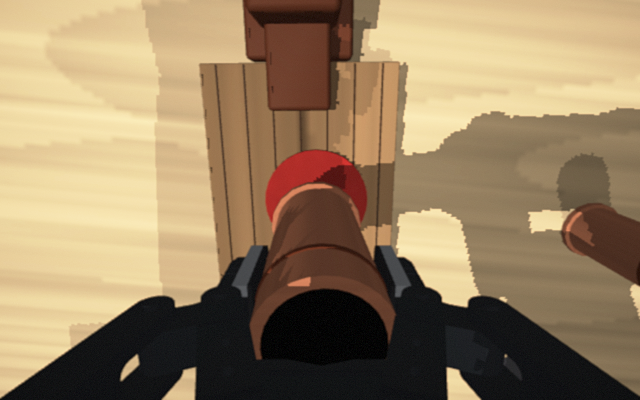

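The view shows the red pad's arc around (316,180) and the held stack's foot front edge near (316,185). The clamp is at (298,60), well clear.

Create pf.py:
```python
import sys
from h import *
from scipy.optimize import least_squares
# usage: pf name color radius_pad foot_radius foot_z ; run right after w.py (arm still)
name,col,rp,rf,zf=sys.argv[1],sys.argv[2],*map(float,sys.argv[3:6])
c=calibration("wrist");im=cv2.imread(f"pics/{name}.png");hsv=cv2.cvtColor(im,cv2.COLOR_BGR2HSV);H,S,V=[hsv[...,i].astype(int) for i in range(3)]
M={"red":((H<6)|(H>174))&(S>205)&(V>60),"blue":(H>100)&(H<125)&(S>120),"white":(S<45)&(V>110)}[col].astype(np.uint8)
M[:, :200]=0;M[:,450:]=0
M=cv2.morphologyEx(M,cv2.MORPH_OPEN,np.ones((3,3)));n,l,st,ce=cv2.connectedComponentsWithStats(M);i=1+np.argmax(st[1:,4]);print("mask",st[i])
l=(l==i);cols=[u for u in range(640) if l[:,u].sum()>3]
def fit(pts,r):
    f=lambda q:np.hypot(pts[:,0]-q[0],pts[:,1]-q[1])-r
    s=least_squares(f,pts[:,:2].mean(0)-[r/2,0],loss="soft_l1",f_scale=.0005);return s.x.round(4),np.abs(f(s.x)).mean().round(5)
up=np.array([onz(c,u,np.argmax(l[:,u])-.5,.026) for u in cols])
print("pad",fit(up,rp))
a,b=cols[0],cols[-1];q=int((b-a)*.27)
lo=np.array([onz(c,u,399-np.argmax(l[::-1,u])+.5,zf) for u in cols[q:-q]])
print("foot",fit(lo,rf), "tcp",read_state()["tcp_pos"].round(4))
```

```bash
python3 pf.py w2 red .036 .026 .067
```

```text
Traceback (most recent call last):
  File "pf.py", line 9, in <module>
    M=cv2.morphologyEx(M,cv2.MORPH_OPEN,np.ones((3,3)));n,l,st,ce=cv2.connectedComponentsWithStats(M);i=1+np.argmax(st[1:,4]);print("mask",st[i])
                                                                                                          ~~~~~~~~~^^^^^^^^^^
ValueError: attempt to get argmax of an empty sequence
```

Run:
```python
import cv2
h=cv2.cvtColor(cv2.imread("pics/w2.png"),cv2.COLOR_BGR2HSV)
for u,v in((290,170),(300,185),(345,172),(316,160),(318,190),(320,210),(275,215)):print(u,v,h[v,u])
```

```bash
sed -i 's/(S>205)&(V>60)/(S>185)\&(V>50)/' pf.py; python3 pf.py w2 red .036 .026 .067
```

```text
290 170 [  1 196 176]
300 185 [  6 160 107]
345 172 [  2 201 119]
316 160 [  1 197 176]
318 190 [  9 140  84]
320 210 [  9 142  86]
275 215 [ 10 144 211]
mask [ 266  150  101   68 3230]
pad (array([0.6204, 0.1854]), np.float64(0.00023))
foot (array([0.618 , 0.1839]), np.float64(0.00025)) tcp [0.6193 0.1838 0.1242]
```

Call:
{"fn": "pendant", "kwargs": {"rows": [[0.0022,-0.0013,0.01,0,0.3],[0.0022,-0.0013,0.025,0,0.3],[0.0022,-0.0013,0.035,0,0.3],[0.0022,-0.0013,0.039,0,0.3],[0.0022,-0.0013,0.041,0,0.3]]}}

```text
time_s: 5.68
tcp_pos: [0.6216, 0.1862, 0.083]
eef_rot: [0.999, 0.049, -0.0, 0.0]
ft_force: [-1.1, 0.8, 1.1]
gripper_width: 0.534
grip_force: 50.3
```

Call:
{"fn": "pendant", "kwargs": {"rows": [[0,0,0,0,0.3],[0,0,0,0,0.3]]}}

```text
time_s: 5.92
tcp_pos: [0.6221, 0.1862, 0.0838]
eef_rot: [0.999, 0.049, 0.0, -0.0]
ft_force: [-0.0, -0.2, -2.8]
gripper_width: 0.533
grip_force: 50.3
```

```bash
python3 d.py .6204 .1854 .081 .1; python3 w.py .055 w3; python3 pf.py w3 red .036 .026 .027
```

```text
t 5.92 tcp [0.6221 0.1862 0.0838] yaw 0.099 tilt [0.0009 0.0001] open 0.533 grip 50.3 F [-0.  -0.2 -2.8]
tool delta [-0.0018  0.0007  0.0028] turn -0.001
top n 13806 z 0.1387 mid [0.6303 0.1879 0.1387] ext [0.0302 0.0665 0.0158] rel tcp [0.0082 0.0017]
mask [ 261  167  117   82 2798]
pad (array([0.6191, 0.1851]), np.float64(0.00022))
foot (array([0.6206, 0.1867]), np.float64(0.0002)) tcp [0.622  0.1862 0.0838]
```

Call:
{"fn": "pendant", "kwargs": {"rows": [[-0.0015,0.0014,0.0,0,0.3],[-0.0015,0.0014,0.0015,0,0.3],[-0.0015,0.0014,0.0025,0,0.3],[-0.0015,0.0014,0.0025,0,0.3]]}}

```text
time_s: 6.48
tcp_pos: [0.6212, 0.1847, 0.0829]
eef_rot: [0.999, 0.049, 0.001, 0.0]
ft_force: [-1.8, 0.1, 5.3]
gripper_width: 0.537
grip_force: 50.0
```

```bash
python3 w.py .055 w4; python3 pf.py w4 red .036 .026 .027
```

```text
top n 13895 z 0.1378 mid [0.6296 0.1864 0.1378] ext [0.0306 0.0665 0.0159] rel tcp [0.0083 0.0017]
mask [ 258  166  118   80 3089]
pad (array([0.6191, 0.1851]), np.float64(0.00023))
foot (array([0.6194, 0.185 ]), np.float64(0.00018)) tcp [0.6212 0.1847 0.0829]
```

Call:
{"fn": "pendant", "kwargs": {"rows": [[0,0,0,0,0.6],[0,0,0,0,0.8],[0,0,0,0,1],[0,0,0,0,1]]}}

```text
time_s: 7.02
tcp_pos: [0.6203, 0.1846, 0.0806]
eef_rot: [0.999, 0.049, -0.0, 0.0]
ft_force: [-0.6, 0.7, 0.8]
gripper_width: 1.003
grip_force: 0.0
```

Call:
{"fn": "pendant", "kwargs": {"rows": [[0,0,-0.02,0,1],[0,0,-0.05,0,1],[0,0,-0.08,0,1],[0,0,-0.1,0,1],[0,0,-0.1,0,1]]}}

```text
time_s: 7.65
tcp_pos: [0.6218, 0.1849, 0.184]
eef_rot: [0.999, 0.049, 0.003, -0.0]
ft_force: [0.4, -0.3, -0.3]
gripper_width: 1.0
grip_force: 0.0
```

```bash
python3 d.py .6095 -.0325 .17 .1
```

Run:
```python
from h import *
c=calibration("wrist");im,d=grab_frame("wrist");P=cloud("wrist",d)
m=(abs(P[...,2]-.136)<.01)&(np.hypot(P[...,0]-.62,P[...,1]-.185)<.04)
p=P[m];print(len(p),(p.min(0)+p.max(0))/2,p.max(0)-p.min(0))
```

```text
t 7.65 tcp [0.6218 0.1849 0.184 ] yaw 0.099 tilt [0.0053 0.0007] open 1.0 grip 0.0 F [ 0.4 -0.3 -0.3]
tool delta [-0.0338  0.2151  0.0138] turn -0.001
4900 [0.61842599 0.18510936 0.13152531] [0.04655218 0.0457687  0.01101756]
```

Call:
{"fn": "pendant", "kwargs": {"rows": [[-0.006,0.04,0,0,1],[-0.015,0.095,0,0,1],[-0.024,0.15,0.005,0,1],[-0.031,0.2,0.01,0,1],[-0.033,0.215,0.014,0,1]]}}

```text
time_s: 8.32
tcp_pos: [0.6075, -0.035, 0.1646]
eef_rot: [0.999, 0.048, -0.002, -0.0]
ft_force: [-0.3, 0.5, -0.2]
gripper_width: 0.999
grip_force: 0.0
```

Call:
{"fn": "pendant", "kwargs": {"rows": [[0,0,0,0,1]]}}

```text
time_s: 8.45
tcp_pos: [0.6078, -0.0329, 0.165]
eef_rot: [0.999, 0.048, -0.002, -0.001]
ft_force: [1.0, 0.9, -0.8]
gripper_width: 1.004
grip_force: 0.0
```

Create top.py:
```python
import sys
from h import *
h,x,y=map(float,sys.argv[1:4])
c=calibration("wrist");im,d=grab_frame("wrist");P=cloud("wrist",d)
m=(abs(P[...,2]-h)<.01)&(np.hypot(P[...,0]-x,P[...,1]-y)<.04)
p=P[m];print("obj",len(p),((p.min(0)+p.max(0))/2).round(4),(p.max(0)-p.min(0)).round(4))
```

```bash
python3 top.py .085 .6095 -.0325; python3 d.py .6095 -.0325 .04 .1
```

```text
obj 2644 [ 0.6113 -0.0326  0.0821] [0.0378 0.0379 0.0142]
t 8.5 tcp [ 0.6082 -0.0319  0.1656] yaw 0.098 tilt [-0.0021  0.0012] open 1.001 grip 0.0 F [-0.2 -0.3 -0.5]
tool delta [0.0015 0.0009 0.1256] turn -0.002
```

Call:
{"fn": "pendant", "kwargs": {"rows": [[0.002,0.001,0.04,0,1],[0.002,0.001,0.085,0,1],[0.002,0.001,0.115,0,1],[0.002,0.001,0.1256,0,1],[0.002,0.001,0.1256,0,1]]}}

```text
time_s: 9.12
tcp_pos: [0.6109, -0.0322, 0.0411]
eef_rot: [0.999, 0.05, -0.0, -0.0]
ft_force: [0.3, -0.1, 0.1]
gripper_width: 1.002
grip_force: 0.0
```

Call:
{"fn": "pendant", "kwargs": {"rows": [[0,0,0,0,0.2],[0,0,0,0,0.2],[0,0,0,0,0.2],[0,0,0,0,0.2],[0,0,0,0,0.2]], "force": 50}}

```text
time_s: 9.75
tcp_pos: [0.6117, -0.0334, 0.0426]
eef_rot: [0.999, 0.049, 0.001, 0.0]
ft_force: [-1.2, 0.9, 6.5]
gripper_width: 0.434
grip_force: 49.6
```

```bash
python3 d.py
```

```text
t 9.75 tcp [ 0.6117 -0.0334  0.0426] yaw 0.099 tilt [ 0.0018 -0.0001] open 0.434 grip 49.6 F [-1.2  0.9  6.5]
```

Call:
{"fn": "pendant", "kwargs": {"rows": [[0,0,-0.01,0,0.2],[0,0,-0.03,0,0.2],[0,0,-0.06,0,0.2],[0,0,-0.09,0,0.2],[0,0,-0.1,0,0.2]]}}

```text
time_s: 10.38
tcp_pos: [0.6123, -0.0338, 0.1447]
eef_rot: [0.999, 0.049, 0.003, 0.001]
ft_force: [-0.5, -1.0, -2.2]
gripper_width: 0.434
grip_force: 49.9
```

```bash
python3 d.py .4444 .1648 .14 .1
```

```text
t 10.38 tcp [ 0.6123 -0.0338  0.1447] yaw 0.099 tilt [ 0.0052 -0.0012] open 0.434 grip 49.9 F [-0.5 -1.  -2.2]
tool delta [-0.1475 -0.2142  0.0035] turn -0.001
```

Call:
{"fn": "pendant", "kwargs": {"rows": [[-0.015,-0.021,0,0,0.2],[-0.045,-0.065,0,0,0.2],[-0.075,-0.11,0,0,0.2],[-0.105,-0.152,0,0,0.2],[-0.128,-0.187,0,0,0.2]]}}

```text
time_s: 11.0
tcp_pos: [0.4629, 0.1412, 0.1405]
eef_rot: [0.999, 0.05, -0.001, -0.0]
ft_force: [0.0, 0.5, -0.9]
gripper_width: 0.433
grip_force: 50.1
```

Call:
{"fn": "pendant", "kwargs": {"rows": [[-0.012,-0.017,0,0,0.2],[-0.019,-0.026,0.02,0,0.2],[-0.019,-0.026,0.04,0,0.2],[-0.019,-0.026,0.04,0,0.2]]}}

```text
time_s: 11.5
tcp_pos: [0.4422, 0.1637, 0.0995]
eef_rot: [0.999, 0.049, -0.002, 0.0]
ft_force: [0.2, -1.0, -1.4]
gripper_width: 0.434
grip_force: 50.1
```

```bash
python3 d.py .4444 .1648 .068 .1;  python3 w.py .045 w5; python3 pf.py w5 white .032 .022 .062
```

```text
t 11.5 tcp [0.4422 0.1637 0.0995] yaw 0.099 tilt [-0.0041 -0.0008] open 0.434 grip 50.1 F [ 0.2 -1.  -1.4]
tool delta [ 0.0024 -0.0009  0.0315] turn -0.001
top n 12080 z 0.1445 mid [0.4439 0.1655 0.1445] ext [0.0364 0.0656 0.016 ] rel tcp [0.0017 0.0018]
mask [ 268  159  100   77 3940]
pad (array([0.4461, 0.1641]), np.float64(0.00015))
foot (array([0.4424, 0.1619]), np.float64(0.00023)) tcp [0.4433 0.1637 0.1007]
```

View pics/w5.png

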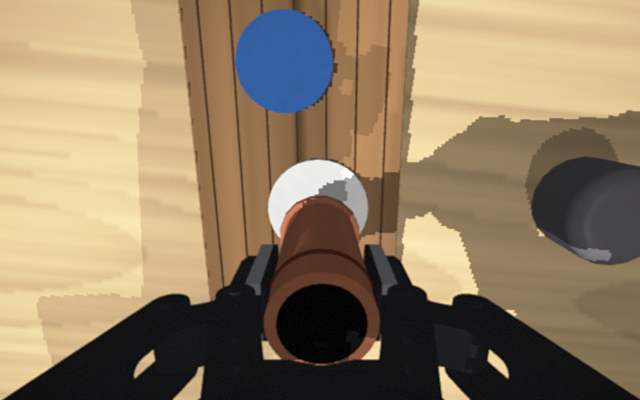

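The view shows the white pad's arc at (318,165) with the medium stack's foot edge at (318,198), behind the pad. The blue pad at (285,60) is free.

Call:
{"fn": "pendant", "kwargs": {"rows": [[0.003,-0.0015,0.008,0,0.2],[0.003,-0.0015,0.02,0,0.2],[0.003,-0.0015,0.028,0,0.2],[0.003,-0.0015,0.029,0,0.2],[0.003,-0.0015,0.029,0,0.2]]}}

```text
time_s: 12.18
tcp_pos: [0.4464, 0.1659, 0.0722]
eef_rot: [0.999, 0.049, -0.0, 0.0]
ft_force: [0.0, 0.0, -1.4]
gripper_width: 0.433
grip_force: 50.1
```

Call:
{"fn": "pendant", "kwargs": {"rows": [[0,0,0,0,0.2]]}}

```text
time_s: 12.3
tcp_pos: [0.4467, 0.1659, 0.0726]
eef_rot: [0.999, 0.049, 0.0, -0.0]
ft_force: [0.3, -0.3, -1.3]
gripper_width: 0.432
grip_force: 50.1
```

```bash
python3 w.py .045 w6; python3 pf.py w6 white .032 .022 .028
```

```text
top n 12082 z 0.1164 mid [0.4474 0.1667 0.1176] ext [0.0359 0.068  0.016 ] rel tcp [0.0007 0.0007]
mask [ 265  176  112   82 3275]
pad (array([0.4449, 0.164 ]), np.float64(0.00013))
foot (array([0.4442, 0.1643]), np.float64(0.00017)) tcp [0.4467 0.1659 0.0726]
```

Call:
{"fn": "pendant", "kwargs": {"rows": [[0.0005,0,0.002,0,0.2],[0.0005,0,0.004,0,0.2],[0.0005,0,0.0045,0,0.2],[0.0005,0,0.0045,0,0.2]]}}

```text
time_s: 12.85
tcp_pos: [0.4473, 0.166, 0.0686]
eef_rot: [0.999, 0.049, 0.0, 0.0]
ft_force: [-2.2, -1.2, 5.5]
gripper_width: 0.434
grip_force: 50.6
```

```bash
python3 w.py .045 w7; python3 pf.py w7 white .032 .022 .027
```

```text
top n 12104 z 0.1124 mid [0.4479 0.1667 0.1136] ext [0.0364 0.0682 0.016 ] rel tcp [0.0006 0.0007]
mask [ 264  178  114   78 3147]
pad (array([0.445 , 0.1641]), np.float64(0.00014))
foot (array([0.4452, 0.1643]), np.float64(0.00021)) tcp [0.4473 0.166  0.0686]
```

Call:
{"fn": "pendant", "kwargs": {"rows": [[0,0,0,0,0.6],[0,0,0,0,0.8],[0,0,0,0,1],[0,0,0,0,1]]}}

```text
time_s: 13.4
tcp_pos: [0.4469, 0.1659, 0.0676]
eef_rot: [0.999, 0.049, -0.0, 0.0]
ft_force: [-0.3, 0.3, 1.1]
gripper_width: 1.001
grip_force: 0.0
```

Call:
{"fn": "pendant", "kwargs": {"rows": [[0,0,-0.02,0,1],[0,0,-0.05,0,1],[0,0,-0.09,0,1],[0,0,-0.13,0,1],[0,0,-0.13,0,1]]}}

```text
time_s: 14.02
tcp_pos: [0.4493, 0.1663, 0.2018]
eef_rot: [0.999, 0.049, 0.004, -0.0]
ft_force: [-0.6, 0.8, -0.3]
gripper_width: 0.998
grip_force: 0.0
```

```bash
python3 top.py .111 .445 .164; python3 d.py .607 -.3005 .2 .1
```

```text
obj 2349 [0.4444 0.1648 0.1065] [0.038  0.0374 0.0108]
t 14.07 tcp [0.4478 0.1661 0.1994] yaw 0.099 tilt [0.0038 0.0006] open 1.0 grip 0.0 F [-0.2  0.4 -0.5]
tool delta [ 1.124e-01  4.800e-01 -3.000e-04] turn -0.001
```

Call:
{"fn": "pendant", "kwargs": {"rows": [[0.01,0.04,0,0,1],[0.022,0.095,0,0,1],[0.035,0.15,0,0,1],[0.048,0.205,0,0,1],[0.06,0.26,0,0,1]]}}

```text
time_s: 14.7
tcp_pos: [0.5316, -0.0884, 0.1955]
eef_rot: [0.999, 0.049, -0.002, -0.001]
ft_force: [0.9, 0.9, -0.0]
gripper_width: 0.998
grip_force: 0.0
```

Call:
{"fn": "pendant", "kwargs": {"rows": [[0.014,0.055,0,0,1],[0.026,0.11,0,0,1],[0.038,0.16,0,0,1],[0.05,0.2,0,0,1],[0.052,0.215,0,0,1]]}}

```text
time_s: 15.32
tcp_pos: [0.6045, -0.2973, 0.1948]
eef_rot: [0.999, 0.048, -0.002, -0.001]
ft_force: [-1.0, 0.0, 0.0]
gripper_width: 1.001
grip_force: 0.0
```

Call:
{"fn": "pendant", "kwargs": {"rows": [[0,0,0,0,1]]}}

```text
time_s: 15.45
tcp_pos: [0.6044, -0.2956, 0.1958]
eef_rot: [0.999, 0.049, -0.001, -0.001]
ft_force: [0.5, 0.6, -0.1]
gripper_width: 1.002
grip_force: 0.0
```

```bash
python3 top.py .06 .607 -.3005; python3 d.py .607 -.3005 .025 .1
```

```text
obj 1158 [ 0.6086 -0.3015  0.057 ] [0.0303 0.0302 0.0133]
t 15.5 tcp [ 0.6045 -0.2947  0.1963] yaw 0.099 tilt [-0.0022  0.0021] open 1.002 grip 0.0 F [ 0.3  0.4 -0. ]
tool delta [0.0023 0.0064 0.1713] turn -0.001
```

Call:
{"fn": "pendant", "kwargs": {"rows": [[0.003,0.007,0.03,0,1],[0.003,0.007,0.08,0,1],[0.003,0.007,0.13,0,1],[0.003,0.007,0.16,0,1],[0.003,0.007,0.171,0,1]]}}

```text
time_s: 16.12
tcp_pos: [0.6072, -0.2995, 0.0241]
eef_rot: [0.999, 0.05, -0.002, -0.002]
ft_force: [0.4, -0.2, 0.9]
gripper_width: 1.0
grip_force: 0.0
```

Call:
{"fn": "pendant", "kwargs": {"rows": [[0,0,0,0,1],[0,0,0,0,0.1],[0,0,0,0,0.1],[0,0,0,0,0.1],[0,0,0,0,0.1]], "force": 50}}

```text
time_s: 16.75
tcp_pos: [0.6096, -0.3029, 0.028]
eef_rot: [0.999, 0.049, 0.001, 0.001]
ft_force: [-0.1, 0.9, 4.7]
gripper_width: 0.337
grip_force: 49.6
```

Call:
{"fn": "pendant", "kwargs": {"rows": [[0,0,0,0,0.1],[0,0,0,0,0.1]]}}

```text
time_s: 17.0
tcp_pos: [0.6096, -0.3029, 0.028]
eef_rot: [0.999, 0.049, 0.001, 0.001]
ft_force: [-1.0, 0.1, 5.9]
gripper_width: 0.339
grip_force: 49.6
```

```bash
python3 d.py
```

```text
t 17.0 tcp [ 0.6096 -0.3029  0.028 ] yaw 0.099 tilt [ 0.0015 -0.001 ] open 0.339 grip 49.6 F [-1.   0.1  5.9]
```

Call:
{"fn": "pendant", "kwargs": {"rows": [[0,0,-0.01,0,0.1],[0,0,-0.05,0,0.1],[0,0,-0.1,0,0.1],[0,0,-0.15,0,0.1],[0,0,-0.18,0,0.1]]}}

```text
time_s: 17.62
tcp_pos: [0.6093, -0.3027, 0.2098]
eef_rot: [0.999, 0.049, 0.001, 0.001]
ft_force: [0.4, 0.9, -1.3]
gripper_width: 0.336
grip_force: 49.5
```

Call:
{"fn": "pendant", "kwargs": {"rows": [[0,0,0,0,0.1]]}}

```text
time_s: 17.75
tcp_pos: [0.61, -0.3032, 0.2101]
eef_rot: [0.999, 0.049, 0.002, 0.002]
ft_force: [0.1, -0.5, -0.9]
gripper_width: 0.335
grip_force: 49.5
```

```bash
python3 d.py .5303 .1917 .205 .1
```

```text
t 17.75 tcp [ 0.61   -0.3032  0.2101] yaw 0.099 tilt [ 0.0049 -0.0035] open 0.335 grip 49.5 F [ 0.1 -0.5 -0.9]
tool delta [-0.0305 -0.5004  0.003 ] turn -0.001
```

Call:
{"fn": "pendant", "kwargs": {"rows": [[0,-0.03,0,0,0.1],[-0.005,-0.08,0,0,0.1],[-0.01,-0.135,0,0,0.1],[-0.015,-0.19,0,0,0.1],[-0.018,-0.245,0,0,0.1]]}}

```text
time_s: 18.38
tcp_pos: [0.5646, -0.0584, 0.2034]
eef_rot: [0.999, 0.049, -0.002, -0.001]
ft_force: [0.7, 0.7, -0.4]
gripper_width: 0.335
grip_force: 49.6
```

Call:
{"fn": "pendant", "kwargs": {"rows": [[-0.003,-0.055,0,0,0.1],[-0.006,-0.11,0,0,0.1],[-0.009,-0.16,0,0,0.1],[-0.011,-0.21,0,0,0.1],[-0.013,-0.245,0,0,0.1]]}}

```text
time_s: 19.0
tcp_pos: [0.5275, 0.1839, 0.2035]
eef_rot: [0.999, 0.05, -0.003, 0.0]
ft_force: [0.4, -0.2, -1.6]
gripper_width: 0.336
grip_force: 49.6
```

Call:
{"fn": "pendant", "kwargs": {"rows": [[0,0,0,0,0.1]]}}

```text
time_s: 19.12
tcp_pos: [0.5275, 0.184, 0.2036]
eef_rot: [0.999, 0.051, -0.003, 0.0]
ft_force: [-0.1, 0.3, -1.6]
gripper_width: 0.335
grip_force: 49.7
```

```bash
python3 d.py .5303 .1917 .205 .1
```

```text
t 19.12 tcp [0.5275 0.184  0.2036] yaw 0.103 tilt [-0.0051 -0.0006] open 0.335 grip 49.7 F [-0.1  0.3 -1.6]
tool delta [ 0.0036 -0.0074 -0.0014] turn 0.003
```

Call:
{"fn": "pendant", "kwargs": {"rows": [[0.0036,-0.0074,0.02,0.003,0.1],[0.0036,-0.0074,0.06,0.003,0.1],[0.0036,-0.0074,0.095,0.003,0.1],[0.0036,-0.0074,0.11,0.003,0.1],[0.0036,-0.0074,0.11,0.003,0.1]]}}

```text
time_s: 19.75
tcp_pos: [0.5315, 0.1891, 0.0946]
eef_rot: [0.999, 0.047, -0.002, 0.0]
ft_force: [-0.5, 0.3, -0.8]
gripper_width: 0.339
grip_force: 49.7
```

```bash
python3 w.py .032 w8; python3 pf.py w8 blue .028 .018 .066
```

```text
top n 7541 z 0.1293 mid [0.5318 0.1883 0.1266] ext [0.0317 0.056  0.016 ] rel tcp [ 0.0003 -0.0008]
mask [ 270  173   87   71 3388]
pad (array([0.5313, 0.1922]), np.float64(0.00017))
foot (array([0.53  , 0.1874]), np.float64(0.00019)) tcp [0.5328 0.1894 0.0964]
```

View pics/w8.png

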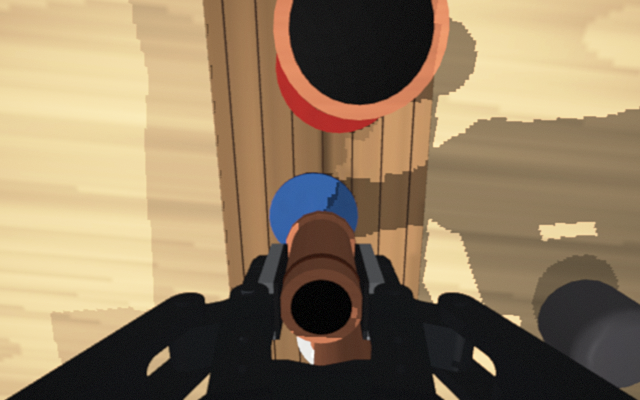

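The view shows the blue pad's arc at (314,175), with the small stack's foot at (322,213), slightly right of the pad's centre. The large stack stands on the red pad at (360,30).

Call:
{"fn": "pendant", "kwargs": {"rows": [[0.0018,-0.0046,0.01,0,0.1],[0.0018,-0.0046,0.025,0,0.1],[0.0018,-0.0046,0.035,0,0.1],[0.0018,-0.0046,0.037,0,0.1],[0.0018,-0.0046,0.037,0,0.1]]}}

```text
time_s: 20.42
tcp_pos: [0.5338, 0.1946, 0.0595]
eef_rot: [0.999, 0.048, -0.0, 0.0]
ft_force: [-0.3, 0.3, -0.3]
gripper_width: 0.336
grip_force: 49.7
```

Call:
{"fn": "pendant", "kwargs": {"rows": [[0,0,0,0,0.1]]}}

```text
time_s: 20.55
tcp_pos: [0.5343, 0.1947, 0.0602]
eef_rot: [0.999, 0.048, 0.0, -0.0]
ft_force: [-0.3, -0.5, -0.7]
gripper_width: 0.339
grip_force: 49.7
```

```bash
python3 w.py .032 w9; python3 pf.py w9 blue .028 .018 .029
```

```text
top n 7845 z 0.0933 mid [0.5333 0.1937 0.0922] ext [0.0314 0.056  0.016 ] rel tcp [-0.0011 -0.0011]
mask [ 271  192  102   52 2301]
pad (array([0.5302, 0.1918]), np.float64(0.0002))
foot (array([0.5316, 0.1923]), np.float64(0.00014)) tcp [0.5343 0.1947 0.0602]
```

Call:
{"fn": "pendant", "kwargs": {"rows": [[-0.001,0.0004,0.003,0,0.1],[-0.001,0.0004,0.005,0,0.1],[-0.001,0.0004,0.0065,0,0.1],[-0.001,0.0004,0.0065,0,0.1]]}}

```text
time_s: 21.1
tcp_pos: [0.5329, 0.1942, 0.054]
eef_rot: [0.999, 0.048, -0.0, 0.0]
ft_force: [-3.5, -0.5, 4.3]
gripper_width: 0.335
grip_force: 50.1
```

```bash
python3 w.py .032 w10; python3 pf.py w10 blue .028 .018 .027
```

```text
top n 7812 z 0.0871 mid [0.532  0.1931 0.086 ] ext [0.0313 0.0558 0.016 ] rel tcp [-0.0009 -0.001 ]
mask [ 269  193  105   52 2412]
pad (array([0.5303, 0.1918]), np.float64(0.00017))
foot (array([0.5314, 0.192 ]), np.float64(0.00019)) tcp [0.5329 0.1942 0.054 ]
```

Call:
{"fn": "pendant", "kwargs": {"rows": [[0,0,0,0,0.6],[0,0,0,0,0.8],[0,0,0,0,1],[0,0,0,0,1]]}}

```text
time_s: 21.65
tcp_pos: [0.5329, 0.1942, 0.0531]
eef_rot: [0.999, 0.048, -0.0, -0.0]
ft_force: [-0.1, 0.1, -0.5]
gripper_width: 0.998
grip_force: 0.0
```

Call:
{"fn": "pendant", "kwargs": {"rows": [[0,0,-0.02,0,1],[0,0,-0.05,0,1],[0,0,-0.1,0,1],[0,0,-0.15,0,1],[0,0,-0.15,0,1]]}}

```text
time_s: 22.28
tcp_pos: [0.5364, 0.1949, 0.211]
eef_rot: [0.999, 0.048, 0.007, -0.001]
ft_force: [-1.0, -0.0, -0.3]
gripper_width: 0.999
grip_force: 0.0
```

Call:
{"fn": "pendant", "kwargs": {"rows": [[0,0.05,0,0,1],[0,0.1,0,0,1],[0,0.15,0,0,1],[0,0.2,0,0,1],[0,0.25,0,0,1]]}}

```text
time_s: 22.9
tcp_pos: [0.5565, -0.0562, 0.2033]
eef_rot: [0.999, 0.048, -0.0, -0.0]
ft_force: [1.2, 0.5, -0.5]
gripper_width: 0.999
grip_force: 0.0
```

Call:
{"fn": "pendant", "kwargs": {"rows": [[0,0,0,0,1],[0,0,0,0,1],[0,0,0,0,1]]}}

```text
time_s: 23.28
tcp_pos: [0.5566, -0.0534, 0.2031]
eef_rot: [0.999, 0.049, -0.0, -0.0]
ft_force: [0.3, -0.0, 0.8]
gripper_width: 1.005
grip_force: 0.0
```

Run:
```python
from h import *
im,d=grab_frame("top");P=cloud("top",d);c=calibration("top");cv2.imwrite("pics/t9.png",im)
for k,x,y,h in(("large/red",.6195,.1853,.136),("medium/white",.4447,.1643,.111),("small/blue",.5303,.1918,.086)):
    m=((abs(P[...,2]-h)<.01)&(np.hypot(P[...,0]-x,P[...,1]-y)<.035)).astype(np.uint8)
    q=np.argwhere(cv2.morphologyEx(m,cv2.MORPH_OPEN,np.ones((3,3))))[:,::-1];print(k,len(q),onz(c,*q.mean(0),h)[:2].round(4),np.nanmedian(P[...,2][m>0]).round(4))
```

```text
large/red 369 [0.6187 0.1855] 0.1369
medium/white 253 [0.4458 0.1653] 0.1117
small/blue 136 [0.5309 0.1934] 0.0868
```

View pics/t9.png

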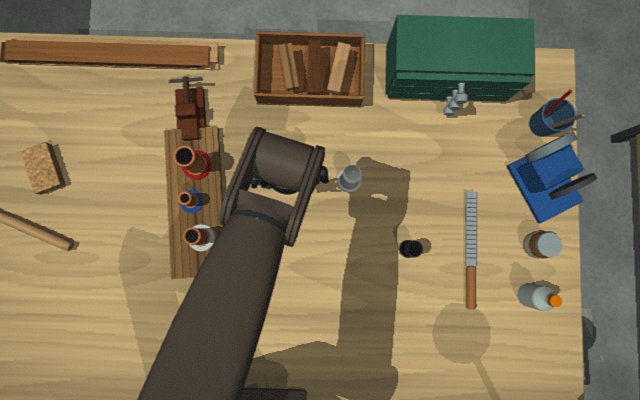

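The top view shows all three stacks upright on their pads, large (185,156) on red, small (189,200) on blue and medium (198,237) on white, each within about 2 mm of centre. The lighthouse (349,178), black stack (411,248) and rasp (471,250) haven't moved. The arm hides the granite (278,232), but it was still in place in the wrist view during the last placing.

```bash
python3 -c "
from workcell import *
print(sign_off())"
```

```text
the job is handed in; nothing more can be done
None
```

I stood the large, medium and small copper smokestacks upright on the red, white and blue pads, each within about 2 mm of centre, and handed the job in at about 23 s; the lighthouse, black stack and rasp were still in place in the final view, while the arm hid the granite there, last seen in place during the third placing.

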